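# Put the washed burners of the hob back together

### The arm

A 6-joint arm with a two-finger parallel gripper is mounted at the origin on the work surface. World frame = base frame: x ahead of the robot, y to its left, z up, the work surface at z = 0. Lengths are in m, angles in rad, forces in N, time in s.
With the tool pointing down it reaches from about 0.275 to 0.875 m from the base axis. Payload 12.5 kg.
Tool frame: the origin (TCP) lies midway between the tips of the shut fingers; the grasp point (between the pads) lies bot.pinch_z behind it (bot.pinch_z is the distance from the TCP to the grasp point, in m); z points along the fingers, y is the line along which they close (so a half turn about z gives the same grasp; the last joint's range is limited). The gripper opens to 85 mm and grips with 20 to 120 N. Pads are 22 mm wide; open, the fingers measure 114 mm over their backs; the gripper's body (76 mm by 85 mm) begins 54 mm behind the grasp point. The pads swing forward as they close: fully open they stand 13 mm farther back than shut.
Start: joints at [1.091, 0.351, 1.652, -0, 1.139, -0.085], TCP at [0.212, 0.508, 0.231] pointing down, gripper open.
Joint ranges: [-2.75, 2.75], [-0.79, 2.1], [0.01, 2.65], [-1.57, 4.71], [0.07, 3.14], [-2.87, 2.87]. Speed limits (rad/s): [2.22, 2.22, 2.79, 3.14, 3.14, 3.14].

### API

Orientations are given as [roll, pitch, yaw] about the fixed x, y, z axes, in that order (R = Rz(yaw) Ry(pitch) Rx(roll)).
In Python, from station import bot gives the robot as it stands. Calls block until the motion is done:
- bot.goto(position, orientation): joint-space move of the TCP to a pose.
- bot.line_to(position, max_speed=0.15, ori=None): straight line of the TCP; ori=None keeps the orientation; max_speed is the mean speed in m/s.
- bot.move_joints(angles): joint-space move.
- bot.set_gripper(opening, squeeze=None): opening from 0.0 (shut) to 1.0 (fully open); squeeze is the grip in N (None keeps the last); returns when the fingers have stopped.
- bot.sleep(seconds).
- bot.solve_ik(position, orientation): joint angles nearest the present ones, or None.
- bot.get_state(): the state.
- bot.camera(name): name is "side" or "top"; returns a dict with "color" (384x512x3 uint8, red, green, blue), "z_map" (384x512 float32, m along the optical axis (not along the pixel's ray), 0 where there is no reading), "fov_y" (degrees; the focal length in pixels is half the picture's height over the tangent of half this angle, whatever the lens; pixels are square), "cx", "cy" (the principal point, pixels), "R" (3x3) and "t" (3): a world point X has camera coordinates R X + t. Camera axes: x right, y down, z forward; pixel columns grow to the right and rows downward; lengths in m; the calibration is good to about 2 mm. A picture is of the moment at which its call begins.
A pose or a line that the arm cannot do raises bot.IKError and nothing moves.
- bot.job_done(): hands the job in; it is judged then, once.
Trained networks look in a picture, given as the dict that the camera call returned (one of the last four; its "shot" number tells which), for a name from the list of things; names that differ only in an ending like _2 or _b are one class to them, and where a whole thing is asked for, a point or a joint stands for the part that bears it (a point fixed in the world has none). Each returns a list of dicts, best first, with "confidence" (0 to 1); they miss things now and then, are a little off and sometimes report something else, mostly with a low value. They report only what shows in the picture. A call takes as long as a camera call. They do not tell look-alikes from the thing itself.
- bot.look_for(target, picture): "rect" ([left, top, right, bottom] in pixels, round what is visible of it).
The state is a dict: "t": time; "q": joint angles; "joint_velocities": joint speeds; "joint_efforts": joint torques, N m; "tool_pos": TCP position; "tool_rot": TCP orientation; "contact_force": force on the tool from outside, world axes, zero at the start; "torque": the same for the moment, N m; "grip_width": opening from 0.0 (shut) to 1.0 (fully open); "finger_force": force on a finger pad.
Only numpy, scipy, OpenCV 4.12 (cv2) and the standard library are available. Lean on these libraries where they do the work, as an engineer would, in place of code of your own. Each camera call takes 0.05 s, during which the arm holds its last target. There are 200 camera calls.

### The job

The hob has just been washed, so put the two open burners back together: each slotted aluminium crown goes into the burner cup of its own size, and on top of it the black cap of that size, all sitting fully home and level. The big burner is already complete; do not shift the timer, the jar lid or the blue bowl that stand among the parts.

Things in the scene. Friction and masses are not known exactly. Their poses are not given: they have to be found in the camera images.
- cup_small: Small burner cup, fixed in the white enamel hob (enamel 12 mm above the worktop): aluminium ring, 52 mm outer diameter, 10 mm high, open mouth 34 mm wide and 10 mm deep. Origin on the axis at enamel level, z up. Which burner is where changes. A seated crown rests on its rim, crown origin 1 mm above the cup's.
- cup_medium: Medium burner cup, fixed in the hob: aluminium ring, 72 mm outer diameter, 10 mm high, open mouth 50 mm wide and 10 mm deep. Origin on the axis at enamel level, z up. Both cup rims stand out beyond their crown's body (small 4 mm, medium 6 mm), so a finger lower than the body's underside would strike the rim.
- crown_small: Small crown, loose, aluminium, dark flame slots all round, 60 g: body 44 mm diameter, 14 mm high, on a tapering foot 9 mm high (24 mm diameter at the tip, 31 at the body) that centres itself in the cup's mouth. Top recess 34 mm wide, 6 mm deep. Origin at the centre of the foot's tip, z up, 23 mm high in all; starts upright on the enamel. Hold it by the body.
- crown_medium: Medium crown, loose, aluminium, dark flame slots all round, 110 g: body 60 mm diameter, 14 mm high, on a tapering foot 9 mm high (38 mm diameter at the tip, 47 at the body) that centres itself in the cup's mouth. Top recess 50 mm wide, 6 mm deep. Origin at the centre of the foot's tip, z up, 23 mm high in all; starts upright on the enamel.
- cap_small: Small cap, loose, black enamelled steel disc, 52 mm diameter, 8 mm thick, 75 g, on a tapering boss 5 mm high (24 mm diameter at the tip, 31 at the disc) that centres itself in the crown's recess. Origin at the centre of the boss's tip, z up, 13 mm high in all; starts disc up on the enamel. Seated, its origin is 18 mm above the crown's.
- cap_medium: Medium cap, loose, black enamelled steel disc, 68 mm diameter, 8 mm thick, 140 g, on a tapering boss 5 mm high (38 mm diameter at the tip, 47 at the disc) that centres itself in the crown's recess. Origin at the centre of the boss's tip, z up, 13 mm high in all; starts disc up on the enamel. Seated, its origin is 18 mm above the crown's.
- burner_large: The large burner, complete with crown and black cap of 96 mm diameter, 33 mm high, fixed in the hob; needs nothing. Origin on its axis at the level of the enamel.
- timer: White plastic kitchen timer with a bar dial on top, 62 mm diameter, 39 mm high, loose. Leave it where it stands. Origin at the centre of its underside.
- jar_lid: Plain steel jar lid, closed and flat on top, no slots, 67 mm diameter, 16 mm high, loose; not a part of the hob. Leave it where it lies. Origin at the centre of its underside.
- bowl: Blue ceramic bowl, 130 mm across its rim, 58 mm high, loose. Leave it where it stands. Origin at the centre of its underside. Beyond it, at y greater than 0.18, a black comal (top 77 mm above the worktop) stands on the front left burner and a steel kettle (250 mm high) behind that.
Things that resemble listed ones, but are neither listed nor needed, are in the scene too. Leave any green or turquoise look-alike of the crown_small alone.

How it is judged:
By the outcome, as a careful person would: the job done as asked, in the order asked, and still so for the second after the job is handed in, with the robot touching nothing.
It also fails if it takes over 96 s, if anything falls off the work surface, if the arm or the gripper's body presses on something with over 40 N, if the wrist force passes 120 N, or if a joint passes its speed limit or range.

## Working session

There is one attempt and no reset: what is moved stays moved. The work goes in short steps, each a Python script; the robot and the scene stay as the last script left them, time stands still between calls to the robot, and variables do not carry over. Pictures are saved under pics/ and viewed, at most 14 in all, crops included, and the job is handed in when it is done.

```bash
ls; mkdir -p pics; python3 - <<'E'
from station import bot
import cv2
print(bot.pinch_z, bot.get_state()["t"])
names="cup_small cup_medium crown_small crown_medium cap_small cap_medium burner_large timer jar_lid bowl".split()
for c in("top","side"):
    p=bot.camera(c); print(c,p["fov_y"],p["cx"],p["cy"],p["R"].round(3).tolist(),p["t"])
    cv2.imwrite(f"pics/{c}0.png",cv2.resize(p["color"][:,:,::-1],(800,600),interpolation=cv2.INTER_CUBIC))
    for n in names:
        print(n,[([round(float(v)) for v in d["rect"]],round(d["confidence"],2)) for d in bot.look_for(n,p)][:5])
print(bot.get_state()["t"])
E
```

```text
pics
0.0187 0.0
top 45.43889372277492 249.00139276849424 188.86457623856123 [[0.006, -1.0, -0.002], [-0.996, -0.005, -0.086], [0.086, 0.003, -0.996]] [-0.1968303   0.45509656  1.21523603]
cup_small [([267, 178, 294, 206], 0.87), ([129, 96, 152, 115], 0.25)]
cup_medium [([160, 137, 194, 172], 0.78)]
crown_small [([354, 170, 372, 184], 0.74), ([267, 264, 282, 280], 0.62), ([308, 256, 324, 274], 0.62)]
crown_medium [([202, 89, 229, 112], 0.68), ([175, 186, 202, 214], 0.34)]
cap_small [([299, 150, 316, 169], 0.76)]
cap_medium [([128, 95, 156, 117], 0.74), ([159, 134, 194, 167], 0.5)]
burner_large [([241, 99, 286, 141], 0.6)]
timer [([174, 186, 202, 210], 0.56), ([160, 137, 194, 168], 0.5)]
jar_lid [([218, 180, 247, 206], 0.62)]
bowl [([109, 171, 160, 221], 0.65)]
side 46.58242031129115 257.5789348405479 192.92605657966888 [[0.892, -0.452, -0.019], [-0.258, -0.474, -0.842], [0.371, 0.756, -0.539]] [-0.51260742  0.08951603  1.08777884]
cup_small [([250, 225, 278, 242], 0.86)]
cup_medium [([238, 162, 265, 180], 0.83), ([302, 226, 324, 246], 0.69)]
crown_small [([188, 278, 213, 299], 0.75), ([266, 182, 285, 192], 0.72), ([160, 245, 179, 265], 0.69), ([322, 278, 344, 299], 0.67), ([247, 225, 278, 240], 0.56)]
crown_medium [([300, 164, 324, 178], 0.75)]
cap_small [([302, 227, 324, 246], 0.59)]
cap_medium [([263, 141, 280, 149], 0.47)]
burner_large [([298, 184, 344, 217], 0.91)]
timer []
jar_lid [([222, 194, 251, 215], 0.78)]
bowl [([175, 137, 218, 171], 0.94)]
1.1
```

View pics/top0.png

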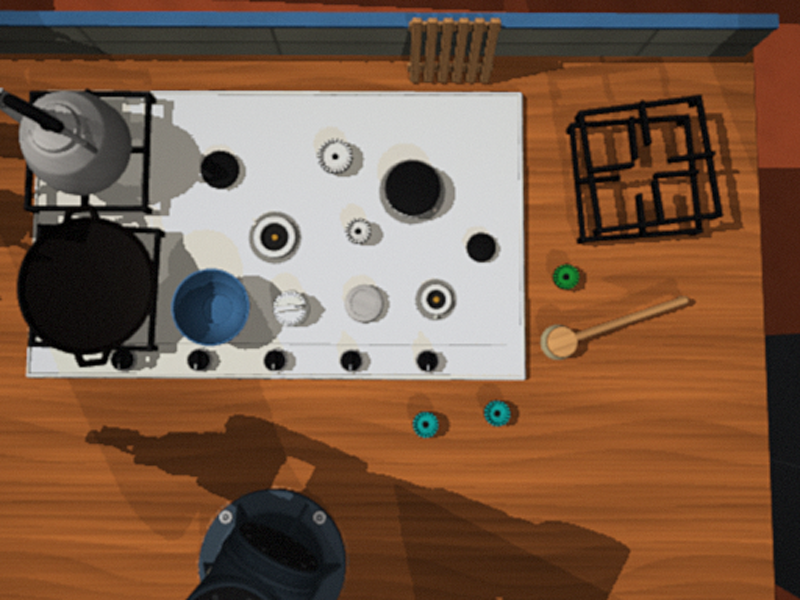

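View pics/side0.png

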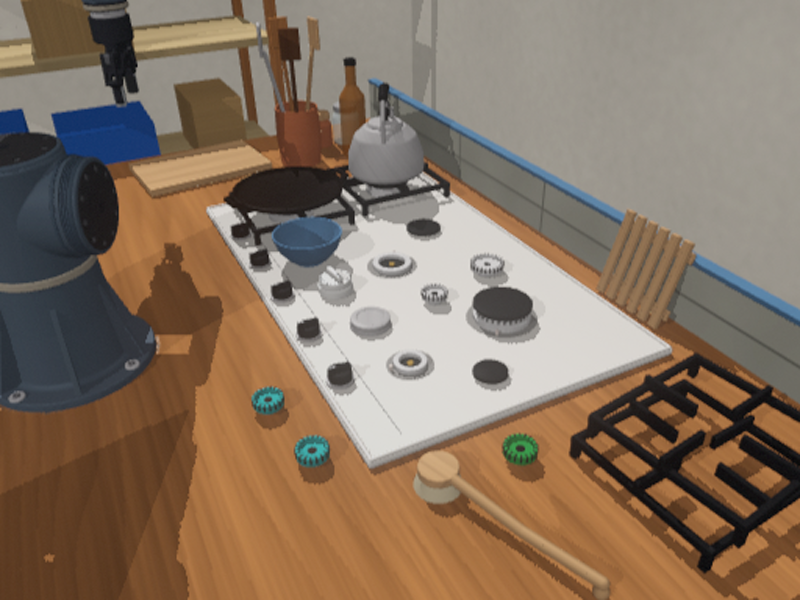

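The pictures (800-wide view) show the following:

| Part | Pixel in view |
|---|---|
| Medium crown | (336,156) |
| Small crown | (360,231) |
| Medium cap | (220,170) |
| Small cap | (481,247) |
| Medium cup | (274,237) |
| Small cup | (436,299) |

The network boxes agree with these, and the teal and green look-alikes sit off the hob. Next I measure each part from depth.

```bash
cat > h.py <<'E'
import numpy as np, cv2
from station import bot
SEED={"crown_medium":(215,100),"crown_small":(230,148),"cap_medium":(141,109),"cap_small":(308,158),"cup_medium":(175,152),"cup_small":(279,191),
"timer":(187,197),"jar_lid":(233,193)}
TOP={"crown_medium":.035,"crown_small":.035,"cap_medium":.025,"cap_small":.025,"cup_medium":.022,"cup_small":.022,"timer":.045,"jar_lid":.028}
DIA={"crown_medium":60,"crown_small":44,"cap_medium":68,"cap_small":52,"cup_medium":72,"cup_small":52,"timer":62,"jar_lid":67}
def cloud(p):
    f=p["color"].shape[0]/2/np.tan(np.radians(p["fov_y"])/2)
    v,u=np.indices(p["z_map"].shape); z=p["z_map"]
    C=np.stack([(u-p["cx"])/f*z,(v-p["cy"])/f*z,z],-1)
    return (C-p["t"])@p["R"]          # R^T (C - t)
def onplane(p,uv,z):
    f=p["color"].shape[0]/2/np.tan(np.radians(p["fov_y"])/2)
    d=p["R"].T@np.array([(uv[0]-p["cx"])/f,(uv[1]-p["cy"])/f,1]); o=-p["R"].T@p["t"]
    return (o+d*(z-o[2])/d[2])[:2]
def ortho(p,c,z,half=.06,n=240):
    """picture resampled on the plane z round c: column = y decreasing, row = x decreasing, 0.5 mm per pixel"""
    f=p["color"].shape[0]/2/np.tan(np.radians(p["fov_y"])/2)
    r=np.linspace(half,-half,n); X,Y=np.meshgrid(c[0]+r,c[1]+r,indexing="ij")
    W=np.stack([X,Y,np.full_like(X,z)],-1)@p["R"].T+p["t"]
    m=lambda a,c0:(f*a/W[...,2]+c0).astype(np.float32)
    return cv2.remap(p["color"],m(W[...,0],p["cx"]),m(W[...,1],p["cy"]),cv2.INTER_CUBIC)
def topdisc(P,c,z,r=.05,tol=.005):
    s=(np.hypot(P[...,0]-c[0],P[...,1]-c[1])<r)&(abs(P[...,2]-z)<tol)
    q=P[s]
    if len(q)<5: return None
    (x,y),rad=cv2.minEnclosingCircle((q[:,:2]*1000).astype(np.float32))
    return np.r_[x,y,2*rad,np.median(q[:,2])*1000,q[:,:2].mean(0)*1000,len(q)].round(1)
E
python3 - <<'E'
from h import *
T=bot.camera("top");S=bot.camera("side");PT,PS=cloud(T),cloud(S)
tiles=[]
for n,uv in SEED.items():
    c=onplane(T,uv,TOP[n]); print(n,c.round(3),"want",DIA[n],TOP[n]*1000)
    print("  top",topdisc(PT,c,TOP[n])); print("  side",topdisc(PS,c,TOP[n]))
    if len(tiles)<6:
        t=[]
        for p in(T,S):
            o=ortho(p,c,TOP[n]).copy()
            cv2.circle(o,(120,120),int(DIA[n]),(255,0,0),1); t.append(cv2.resize(o,(130,130),interpolation=cv2.INTER_AREA))
        tiles.append(np.vstack(t))
print("enamel",np.median(PT[130:140,215:225,2]),np.median(PS[...,2][(abs(PS[...,0]-.5)<.2)&(abs(PS[...,1]+.0)<.2)]))
cv2.imwrite("pics/ortho.png",np.hstack(tiles)[:,:,::-1])
E
```

```text
crown_medium [ 0.696 -0.101] want 60 35.0
  top [698.4 -98.2  62.4  33.  697.4 -99.3 246. ]
  side [ 694.2  -99.3   64.7   33.9  693.9 -100.   214. ]
crown_small [ 0.564 -0.143] want 44 35.0
  top [ 567.8 -140.7   44.7   33.7  567.5 -140.5  129. ]
  side [ 562.9 -140.    47.2   34.3  562.9 -141.3  147. ]
cap_medium [0.672 0.101] want 68 25.0
  top [683.3 103.6  91.4  25.7 676.1 102.  456. ]
  side [679.6  99.5  83.3  27.1 668.8  96.  180. ]
cap_small [ 0.54  -0.353] want 52 25.0
  top [ 543.3 -349.8   56.5   25.4  541.4 -352.9  261. ]
  side [ 537.5 -352.7   55.5   26.5  535.2 -356.7  288. ]
cup_medium [0.555 0.007] want 72 22.0
  top [554.6   6.4  98.6  21.3 556.9   3.9 373. ]
  side [5.522e+02 3.600e+00 9.110e+01 2.260e+01 5.529e+02 3.000e-01 2.570e+02]
cup_small [ 0.451 -0.275] want 52 22.0
  top [ 446.8 -268.6   89.1   21.3  450.8 -273.6  215. ]
  side [ 451.7 -280.3   82.5   22.9  445.7 -278.8  258. ]
timer [ 0.432 -0.031] want 62 45.0
  top [433.5 -27.5  55.2  42.2 434.  -28.2 196. ]
  side [427.3 -28.2  59.1  42.7 427.9 -31.9 149. ]
jar_lid [ 0.444 -0.152] want 67 28.0
  top [ 443.4 -151.2   64.6   27.8  443.3 -151.1  437. ]
  side [ 437.3 -154.3   67.3   29.6  437.4 -155.9  333. ]
enamel 0.012565736870309447 0.015432259063417487
```

View pics/ortho.png

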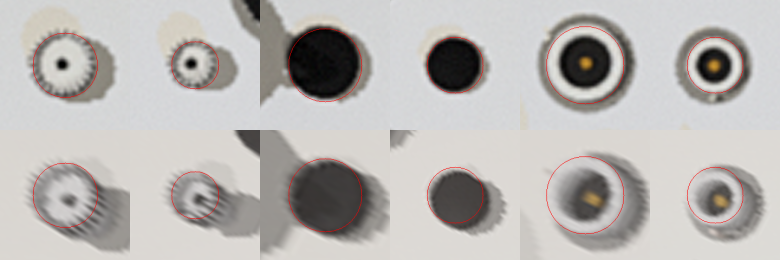

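The colour picture projected onto each part's height plane matches the given diameters: drawn circles and edges agree within about 1 mm. The depth readings are slightly biased, so I use the colour positions. Next I check the IK, then find the fingertip height at two openings by a light touch on bare enamel.

```bash
cat >> h.py <<'E'
POS={"crown_medium":(.696,-.101),"crown_small":(.564,-.143),"cap_medium":(.673,.102),"cap_small":(.5405,-.352),"cup_medium":(.555,.006),"cup_small":(.451,-.275)}
E
python3 - <<'E'
from h import *
s=bot.get_state(); print(s["t"],s["tool_rot"],s["contact_force"])
for yaw in (0,np.pi):
    print(yaw,[ (n,(q:=bot.solve_ik((*c,.05),[np.pi,0,yaw])) is not None and q.__class__(np.round(q,2))) if 0 else (n,None if (q:=bot.solve_ik((*c,.05),[np.pi,0,yaw])) is None else np.round(q,2).tolist()) for n,c in POS.items()])
yaw=0 if abs(s["tool_rot"][2])<1.57 else np.pi
ori=[np.pi,0,yaw]
bot.goto((.63,-.355,.06),ori); print(bot.get_state()["t"])
for f in (.7,.5):
    bot.set_gripper(f,30); g=bot.get_state()["grip_width"]; f0=bot.get_state()["contact_force"][2]
    bot.line_to((.63,-.355,.018),.1)
    for k in range(20):
        z=.017-.001*k; bot.line_to((.63,-.355,z),.03); st=bot.get_state()
        if st["contact_force"][2]-f0>3: break
    print(f,g,"z",st["tool_pos"],"F",st["contact_force"],f0,"t",st["t"])
    bot.line_to((.63,-.355,.04),.15)
bot.set_gripper(1.0); print(bot.get_state()["t"])
E
```

```text
1.2 [-3.14151198e+00  1.02417580e-05  2.74678953e+00] [ 0.32424158 -0.50459559 -0.07912249]
0 [('crown_medium', [-0.21, 0.83, 1.33, -0.0, 0.99, 1.36]), ('crown_small', [-0.33, 0.65, 1.69, -0.0, 0.8, 1.24]), ('cap_medium', [0.08, 0.79, 1.4, -0.0, 0.95, 1.65]), ('cap_small', [-0.65, 0.74, 1.51, -0.0, 0.9, 0.92]), ('cup_medium', [-0.07, 0.61, 1.77, -0.0, 0.77, 1.5]), ('cup_small', [-0.64, 0.57, 1.84, -0.0, 0.73, 0.94])]
3.141592653589793 [('crown_medium', [-0.21, 0.83, 1.33, 0.0, 0.99, -1.78]), ('crown_small', [-0.33, 0.65, 1.69, 0.0, 0.8, -1.9]), ('cap_medium', [0.08, 0.79, 1.4, 0.0, 0.95, -1.49]), ('cap_small', [-0.65, 0.74, 1.51, 0.0, 0.9, -2.22]), ('cup_medium', [-0.07, 0.61, 1.77, 0.0, 0.77, -1.64]), ('cup_small', [-0.64, 0.57, 1.84, 0.0, 0.73, -2.21])]
4.6
0.7 0.6986334417036592 z [ 0.63012277 -0.35510724  0.00705315] F [-3.81437987  2.33757908  9.97513224] -0.640052419399046 t 8.55
0.5 0.503555522064717 z [ 0.63015745 -0.35510942  0.01021388] F [-3.62043401  2.15297445 11.50683423] -0.48390791913019804 t 11.85
12.7083
```

Fingertips sit about 4.5 mm behind the TCP at 60 mm opening and about 1.5 mm at 43 mm, which fits the stated 13 mm fully open. First pick and place: small crown.

```bash
cat >> h.py <<'E'
ORI=[np.pi,0,np.pi]
S={"crown_small":.0017,"crown_medium":.0045,"cap_small":.003,"cap_medium":.007}   # tip set back at that width
FR={"crown_small":44/85,"crown_medium":60/85,"cap_small":52/85,"cap_medium":68/85}
def st(m,keys=("grip_width","finger_force")):
    s=bot.get_state(); print(m,"t",round(s["t"],1),"w",round(s["grip_width"],3),"ff",round(float(np.max(s["finger_force"])),1),"F",np.round(s["contact_force"],1),"tcp",np.round(s["tool_pos"],4)); return s
def pick(n,xy=None):
    x,y=xy or POS[n]; z=(.025 if "crown" in n else .0155)-S[n]
    bot.set_gripper(1.0)
    bot.goto((x,y,.075),ORI); bot.line_to((x,y,z),.12); bot.set_gripper(0.0,40); st("grip "+n)
    bot.line_to((x,y,.11),.2); st("lifted"); return z
def place(n,z,cup,dxy=(0,0)):
    x,y=np.add(POS[cup],dxy); zp=z+(.0015 if "crown" in n else .0195)
    bot.line_to((x,y,.11),.3); bot.line_to((x,y,zp+.012),.15); st("above")
    bot.line_to((x,y,zp),.03); st("down")
    bot.set_gripper(min(1,FR[n]+.12)); st("released"); bot.line_to((x,y,.11),.2)
def look(name,items,away=True):
    T=bot.camera("top"); S_=bot.camera("side"); row=[]
    for c,z,d in items:
        t=[]
        for p in(T,S_):
            o=ortho(p,c,z); t.append(cv2.resize(o,(260,260),interpolation=cv2.INTER_CUBIC))
        row.append(np.vstack(t))
        for p in(T,S_): print(topdisc(cloud(p),c,z,.045,.006))
    cv2.imwrite(f"pics/{name}.png",np.hstack(row)[:,:,::-1])
E
python3 - <<'E'
from h import *
z=pick("crown_small"); place("crown_small",z,"cup_small")
bot.goto((.5,-.1,.2),ORI); st("clear")
look("a1",[(POS["cup_small"],.048,44),(POS["crown_small"],.012,1)])
E
```

```text
grip crown_small t 14.9 w 0.493 ff 39.5 F [-2.1  0.5  7.6] tcp [ 0.5644 -0.1431  0.0243]
lifted t 15.5 w 0.494 ff 40.6 F [ 0.5  0.5 -0.5] tcp [ 0.5635 -0.1429  0.1093]
above t 16.9 w 0.492 ff 40.6 F [-0.9 -0.7 -0.3] tcp [ 0.4516 -0.2747  0.0372]
down t 17.4 w 0.494 ff 41.5 F [-6.9 -1.8  9.6] tcp [ 0.4505 -0.2753  0.0253]
released t 17.7 w 0.638 ff 0.0 F [-0.5  0.6  0.4] tcp [ 0.4511 -0.275   0.0247]
clear t 19.1 w 0.639 ff 0.0 F [-0.7 -0.4 -0.6] tcp [ 0.4995 -0.1006  0.1988]
None
None
[ 562.5 -151.2   87.6   12.6  563.1 -168.4  265. ]
[ 564.  -143.    89.9   14.5  563.4 -144.2  492. ]
```

View pics/a1.png

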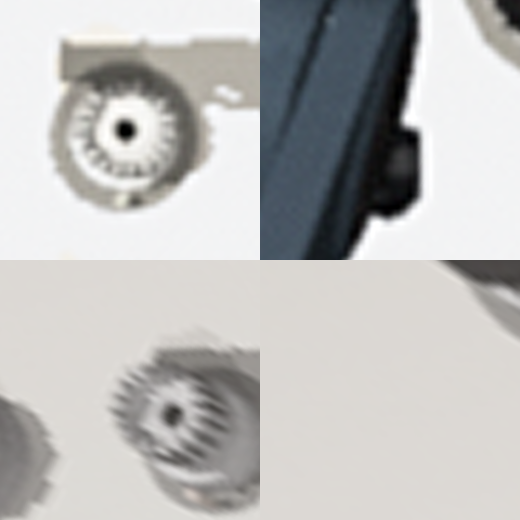

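The crown shows centred in the small cup. I check its height at the right plane (36 mm expected) and then place the small cap.

```bash
python3 - <<'E'
from h import *
for p in (bot.camera("top"),bot.camera("side")): print(topdisc(cloud(p),POS["cup_small"],.036,.045,.006), topdisc(cloud(p),POS["cap_small"],.025,.045,.006))
z=pick("cap_small"); place("cap_small",z,"cup_small")
bot.goto((.62,-.02,.2),ORI); st("clear")
look("a2",[(POS["cup_small"],.044,52),(POS["crown_medium"],.035,60)])
E
```

```text
[ 453.2 -275.5   44.5   33.8  453.5 -275.4  168. ] [ 543.4 -350.1   86.8   24.8  541.3 -352.5  279. ]
[ 448.5 -274.9   50.    34.6  448.5 -276.6  225. ] [ 538.  -353.8   55.    26.6  534.8 -357.   291. ]
grip cap_small t 21.9 w 0.584 ff 40.3 F [-1.6  1.9  6.6] tcp [ 0.5408 -0.3522  0.0136]
lifted t 22.6 w 0.583 ff 41.5 F [-0.1 -0.  -1.7] tcp [ 0.54   -0.3516  0.109 ]
above t 23.7 w 0.583 ff 41.5 F [-0.2 -0.4 -0.4] tcp [ 0.4514 -0.2754  0.0441]
down t 24.2 w 0.585 ff 42.3 F [-2.5  1.6  9.3] tcp [ 0.4512 -0.2752  0.0326]
released t 24.5 w 0.728 ff 0.0 F [-0.9  0.2 -0.2] tcp [ 0.451  -0.275   0.0319]
clear t 26.3 w 0.734 ff 0.0 F [-0.1  0.1 -0.4] tcp [ 0.6194 -0.021   0.1992]
[ 452.  -275.2   51.5   44.3  451.9 -274.8  288. ]
[ 447.8 -275.7   53.    45.7  445.7 -279.5  275. ]
[698.5 -98.9  61.4  32.7 698.2 -98.8 298. ]
[ 692.5 -100.    64.8   33.2  693.4 -100.5  234. ]
```

View pics/a2.png

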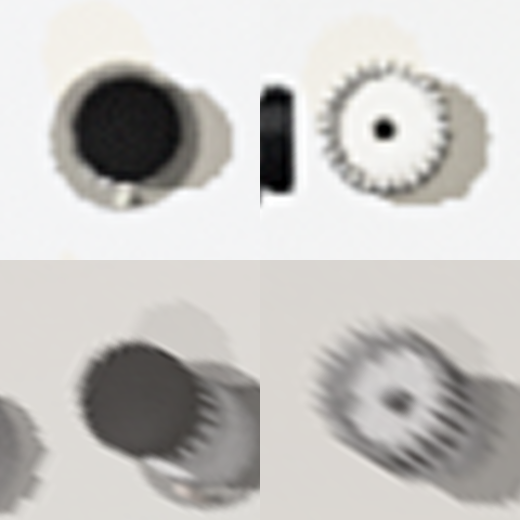

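The small cap reads 44.3/45.7 mm against 44 expected. That is the same bias as on the enamel, so it is level and home. Now the medium pair, with a check in between.

```bash
python3 - <<'E'
from h import *
z=pick("crown_medium"); place("crown_medium",z,"cup_medium")
bot.goto((.58,-.2,.2),ORI); st("clear")
ok=True
for p in (bot.camera("top"),bot.camera("side")):
    d=topdisc(cloud(p),POS["cup_medium"],.036,.045,.006); print(d)
    ok&= d is not None and abs(d[0]-555)<8 and abs(d[1]-6)<6 and abs(d[3]-34.5)<2
look("a3",[(POS["cup_medium"],.036,60),(POS["cap_medium"],.025,68)])
print(ok)
E
```

```text
grip crown_medium t 28.4 w 0.682 ff 41.5 F [-3.1  0.7  8.2] tcp [ 0.6966 -0.101   0.0222]
lifted t 29.0 w 0.682 ff 43.1 F [-0.8  0.3 -1. ] tcp [ 0.6954 -0.1009  0.109 ]
above t 30.4 w 0.686 ff 43.1 F [-0.1 -0.7 -1.2] tcp [0.5556 0.0057 0.0344]
down t 31.0 w 0.686 ff 44.5 F [-5.2 -0.1 14.8] tcp [0.5553 0.006  0.0231]
released t 31.3 w 0.827 ff 0.0 F [ 0.5  0.5 -0.1] tcp [0.555  0.006  0.0218]
clear t 32.8 w 0.824 ff 0.0 F [-0.4  0.1  0.3] tcp [ 0.5796 -0.1988  0.1986]
[557.5   5.7  60.   33.5 563.5  13.1 195. ]
[552.9   6.   65.4  34.1 552.9   5.1 216. ]
[557.3   5.3  59.8  33.1 563.8  13.2 193. ]
[550.2   5.4  67.5  34.1 552.8   5.  218. ]
[672.9 100.   77.7  25.4 675.9 101.8 472. ]
[671.8 100.3  69.6  27.2 668.9  95.7 192. ]
True
```

View pics/a3.png

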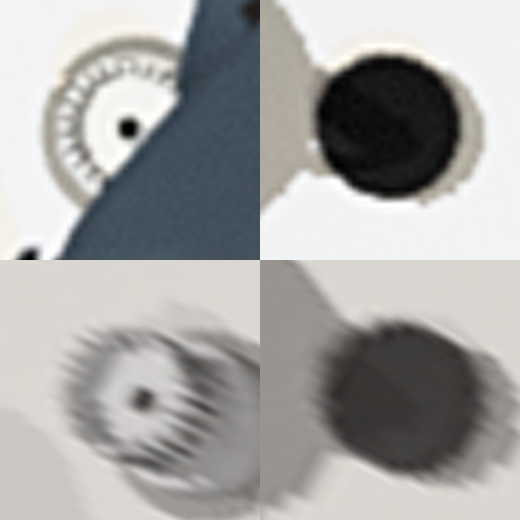

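The medium crown is centred in its cup (arm covers part of the top view), and its height reads like the seated small crown. Next the medium cap, which sits where measured.

```bash
python3 - <<'E'
from h import *
z=pick("cap_medium"); place("cap_medium",z,"cup_medium")
bot.goto((.45,-.42,.25),ORI); st("clear")
look("a4",[(POS["cup_medium"],.044,68)])
T,S_=bot.camera("top"),bot.camera("side")
for n in("timer","jar_lid"):
    c=onplane(T,SEED[n],TOP[n]); print(n,topdisc(cloud(T),c,TOP[n]),topdisc(cloud(S_),c,TOP[n]))
for p in(T,S_):   # level: plane fit of the cap tops
    P=cloud(p)
    for n in("cup_small","cup_medium"):
        c=POS[n]; q=P[(np.hypot(P[...,0]-c[0],P[...,1]-c[1])<.02)&(abs(P[...,2]-.044)<.012)]
        print(n,np.linalg.lstsq(np.c_[q[:,:2]-c,np.ones(len(q))],q[:,2],rcond=None)[0].round(4),len(q))
cv2.imwrite("pics/end.png",cv2.resize(T["color"][50:270,80:380,::-1],(780,572),interpolation=cv2.INTER_CUBIC))
E
```

```text
grip cap_medium t 35.6 w 0.772 ff 42.9 F [-2.7 -0.5  6.1] tcp [0.6737 0.1019 0.0101]
lifted t 36.2 w 0.768 ff 44.9 F [-0.1 -0.6 -1.6] tcp [0.6723 0.102  0.1089]
above t 37.5 w 0.767 ff 44.9 F [ 0.4  0.6 -1.9] tcp [0.5556 0.0063 0.0403]
down t 38.1 w 0.767 ff 46.0 F [-4.8 -0.4 12.1] tcp [0.5554 0.006  0.029 ]
released t 38.3 w 0.919 ff 0.0 F [-0.7  0.1 -0.5] tcp [0.555  0.006  0.0279]
clear t 40.6 w 0.921 ff 0.0 F [-0.2 -0.  -0. ] tcp [ 0.4505 -0.4191  0.2495]
[558.5   6.1  68.4  44.7 558.2   5.3 498. ]
[553.2   4.8  70.3  46.2 551.2  -0.6 249. ]
timer [433.4 -27.5  55.   42.4 432.9 -28.  184. ] [429.6 -28.   56.5  42.5 427.5 -32.2 155. ]
jar_lid [ 443.4 -151.2   64.6   28.2  443.1 -151.2  443. ] [ 439.5 -153.8   67.4   29.6  436.9 -156.3  339. ]
cup_small [0.0124 0.0097 0.0443] 178
cup_medium [ 0.013  -0.0145  0.0449] 173
cup_small [-0.0171 -0.0073  0.0463] 136
cup_medium [0.0102 0.0247 0.0466] 74
```

View pics/a4.png

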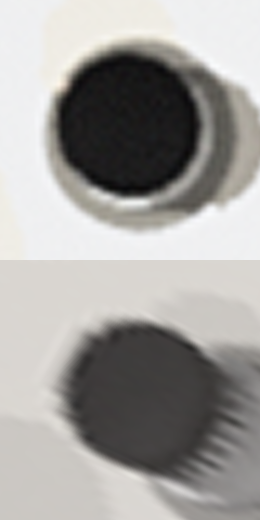

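View pics/end.png

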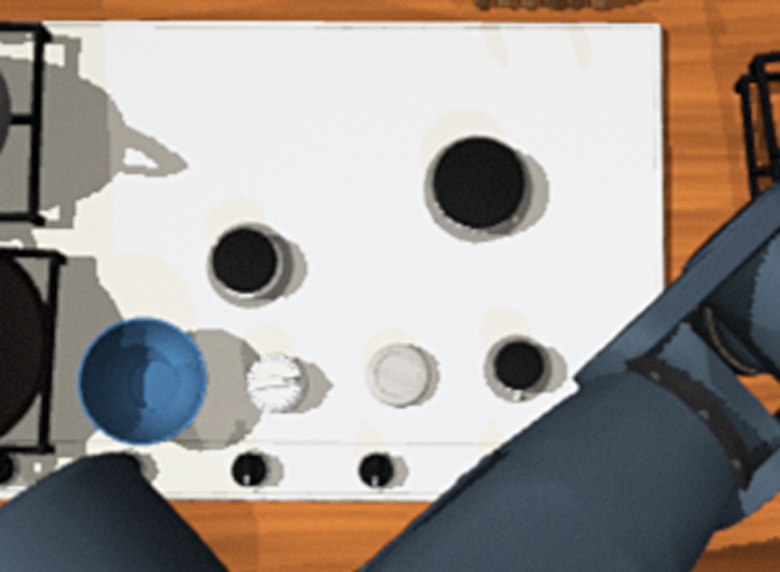

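Both burners show their caps centred at the seated height, level within about 1.5° of depth noise. The timer, lid and bowl have not moved, and the arm is clear. Handing in.

```bash
python3 -c "
from station import bot
print(bot.job_done())"
```

```text
the job is handed in; nothing more can be done
None
```

Both burners are back together with crown and cap seated and level. The timer and jar lid measure unmoved, the bowl looks unmoved in the final picture, and I handed the job in at about 41 s of the 96 s allowed.

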